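# Shim the sagging sewing-machine leaf level

### The arm

A 6-joint arm with a two-finger parallel gripper is mounted at the origin on the work surface. World frame = base frame: x ahead of the robot, y to its left, z up, the work surface at z = 0. Lengths are in m, angles in rad, forces in N, time in s.
With the tool pointing down it reaches from about 0.275 to 0.85 m from the base axis. Payload 5.2 kg.
Tool frame: the origin (TCP) lies midway between the tips of the shut fingers; the grasp point (between the pads) lies 19 mm behind it; x points along the fingers, y is the direction in which the jaws open and shut, and the axes are right-handed (so a half turn about x gives the same grasp; the last joint's range is limited). The gripper opens to 85 mm and grips with 20 to 120 N. Pads are 22 mm wide; open, the fingers measure 114 mm over their backs; the gripper's body (76 mm by 85 mm) begins 54 mm behind the grasp point. The pads swing forward as they close: fully open they stand 13 mm farther back than shut.
Start: joints at [-1.345, 0.259, 1.535, -0, 1.348, -0.203], TCP at [0.229, -0.5, 0.231] pointing down, gripper open.
Joint ranges: [-3.14, 3.14], [-0.91, 2.08], [0.19, 2.58], [-1.22, 4.36], [0.22, 2.71], [-3.12, 3.12]. Speed limits (rad/s): [2.57, 2.57, 3.14, 3.14, 3.14, 3.14].

### API

Orientations are given as a rotation vector (axis times angle).
In Python, from station import env, eyes, workorder gives the robot as it stands.
- The arm moves only by the tool send_rows, never from a script. Its argument "steps" is a list that holds one entry, the list of rows, each a list of 4 numbers: the shift along the tool's x, y, z in mm, then the turn about the tool's x in degrees. In form: [[[tx, ty, tz, twist], ...]]. A call has 1 to 12 rows; each row shifts and turns the commanded pose from where the row before left it, along the tool's axes as they then stand; what a row does not reach is not made up. A row lasts 1/12 s, in which the tool goes at most 41.7 mm and 7.16 degrees, less where a joint would pass 70% of its speed; a pose out of reach is approached as far as the arm can. A call with a gripper value outside its range is refused whole. "hand" is the opening, from -1 (shut) to 1 (fully open), set as the call begins (left out, the last holds). The fingers move at their own pace and stop on an object; "grip_force" is the grip in N (left out, the last holds). Time passes only in rows, so rows that do not move let the fingers close. It gives the time, the measured TCP pose, the force and the opening at its end, in the units of the state.
- env.get_state(): the state, without advancing time (a new reading comes with each control period).
- eyes.get_image(name): name is "scene" or "side" or "wrist"; returns the picture (400x640x3 uint8, red, green, blue); there is no depth.
- eyes.camera_model(name): a dict with "fx", "fy", "cx", "cy" (pixels), "view" (4x4, takes a point from world to camera coordinates). Camera axes: x right, y up, looking along -z (the intrinsics and any distortion apply to the point x, -y, -z); pixel columns grow to the right and rows downward; lengths in m; the calibration is good to about 2 mm. A picture is of the moment at which its call begins: read the wrist's pose just before it. camera_model takes no time and is no camera call; for the wrist camera it gives the pose at the moment of the call.
- workorder.close_job(): hands the job in, once; it reports no verdict.
The state is a dict: "time_s": time; "q": joint angles; "qvel": joint speeds; "effort": joint torques, N m; "ee_pos": TCP position; "tcp_rot": TCP orientation; "contact_force": force on the tool from outside, world axes, zero at the start; "torque": the same for the moment, N m; "finger_gap": finger opening in m.
Only numpy, scipy, OpenCV 4.12 (cv2) and the standard library are available. Lean on these libraries where they do the work, as an engineer would, in place of code of your own. Each camera call takes 0.05 s, during which the arm holds its last target.

### The job

The extension leaf on the left of the sewing machine has sagged. Take the wooden wedge with the upright grip and push it along the table, thin end first, squarely under the middle of the leaf's foot bar until the leaf is level and firmly snug against its stop, then let go. Be gentle: do not force the wedge, do not lift or press the leaf by hand, and leave everything else on the table where it is.

Things in the scene. Friction and masses are not known exactly. Their poses are not given: they have to be found in the camera images.
- machine: White sewing machine, fixed. Origin on the table under the middle of the bed's left end, where the leaf is hinged; x points across the bed, y out along the leaf, z up. Bed 180 mm in x, y = 0 to -400 mm, top 62 mm above the table; its column, arm and head stand up to 340 mm high at y below -20 mm.
- leaf: Grey leaf 180 (x) x 176 (y) x 12 mm, about 0.3 kg, hinged on the machine. Origin on the hinge line, 56 mm above the table, mid-thickness; axes as the machine's when level. It rests on its lower stop, sagging 0.045 rad (outer end down). At level it meets a rigid upper stop: it rises no more and the load climbs steeply. Its weight alone bears 1.6 to 2.5 N on the wedge; snug, after letting go, over 3.5 N; never over 25 N.
- leaf_edge (a point): Point on the leaf's top straight above the middle of the foot bar, 172 mm out from the hinge in y and 8 mm inside the outer edge. Friction is ordinary wood on laminate, differing by a fifth either way: sliding the wedge takes about 2 to 5 N of push while the leaf is being lifted, then at the stop rises about 4 N per mm; 15 to 20 N is snug. On letting go about half the load remains.
- leaf_foot (a point): Middle of the foot's usual place, 38 mm below leaf_edge. The foot is a steel bar 12 mm thick, 110 mm long in x, under a panel below the leaf. It is screwed in or out by an unknown amount up to 3 mm: its underside is 15 to 21 mm above the table with the leaf level, 7 to 13.5 mm as it sags now.
- wedge: Plain brown wooden wedge, 170 mm long in x, 36 mm wide in y, about 0.1 kg. Origin at the middle of its underside on the table; x points to the thin end. Height 4 mm at the thin end (x = +85 mm), rising evenly (1 in 5) to 26 mm at x = -25 mm, then flat to x = -49 mm; from there to x = -85 mm an upright grip 36 mm long, 24 mm wide in y, from the table to 56 mm high.
- wedge_tip (a point): Middle of the wedge's thin end, on its underside.
- wedge_grip (a point): Middle of the wedge's upright grip, 40 mm above the wedge's underside: a good grasp point, closing across the 24 mm width (wedge y).
- block: Bystander: plain brown wooden pressing block of even thickness, 110 x 36 x 26 mm, with an upright grip like the wedge's (top 56 mm). Origin under its middle.
- weight_a: Bystander: dark steel pattern weight, 64 mm disc with a knob, 44 mm high. Origin under its middle.
- weight_b: Bystander: another such pattern weight.
- cone: Bystander: cone of pale thread, 68 mm across, 125 mm high. Origin under its middle.
- shears: Bystander: tailor's shears lying flat, 215 mm long along x, 85 mm wide, black handles to -x. Origin at the table near the middle.
- tin: Bystander: closed round metal tin, 68 mm across, 50 mm high. Origin under its middle.
- ruler: Bystander: thin wooden ruler lying flat, 200 mm along y, 35 mm wide, 4 mm thick. Origin under its middle.
- pincushion: Bystander: round grey pincushion, 72 mm across, 38 mm high. Origin under its middle.
Not all that is in view belongs to the job. What is shaped like the wedge but orange or yellow is not meant.

How it is judged:
On the way:
1. the wedge stands flat on the table, square to the leaf, with its thin end under the middle of the foot bar while the leaf still sags (y of wedge_tip in the frame of machine between 0.06 and 0.172 m and x of wedge_tip in the frame of machine between -0.03 and 0.03 m and angle between the x axis of wedge and the y axis of machine, either way round below 0.2 rad and height (world z) of wedge below 0.003 m and angle between wedge's own z axis and vertical below 0.05 rad and angle between leaf's own z axis and vertical above 0.018 rad), for 0.05 s.
At the end, for the whole second after the job is handed in: The leaf is level within 0.012 rad and bears on the wedge with more than 3.5 N (snug against its upper stop; its own weight bears under 2.5 N); the wedge lies flat on the table under the foot bar, its thin end within 30 mm of the leaf's centre line and square within 0.2 rad; everything is at rest (angle between leaf's own z axis and vertical below 0.012 rad and contact force between leaf and wedge above 3.5 N and x of wedge_tip in the frame of machine between -0.03 and 0.03 m and angle between the x axis of wedge and the y axis of machine, either way round below 0.2 rad and height (world z) of wedge below 0.003 m and angle between wedge's own z axis and vertical below 0.05 rad and linear speed of each of wedge, leaf below 0.005 m/s); the robot touches nothing.
It fails at once if the wedge is forced: more than 25 N between leaf and wedge (contact force between leaf and wedge above 25 N).
It fails at once if the gripper or arm lifts or presses the leaf (more than 3 N) (contact force between any of the fingers, the arm and leaf above 3 N).
It fails at once if a bystander is moved more than 30 mm (distance of any of block, weight_a, weight_b, cone, shears, tin, ruler, pincushion from where it was at the start of the episode above 0.03 m).
It also fails if it takes over 54 s, if anything falls off the work surface, if the arm or the gripper's body presses on something with over 40 N, if the wrist force passes 120 N, or if a joint passes its speed limit or range.

## Working session

There is one attempt and no reset: what is moved stays moved. The work goes in short steps, Python scripts to look and compute and a tool call to move; the robot and the scene stay as the last step left them, time stands still between calls to the robot, and variables do not carry over. Pictures are saved under pics/ and viewed, and the job is handed in when it is done.

Besides the shell and the picture viewer there is one more tool, called after "Call:" by a JSON object that holds its "method" and its "body", one argument or row to a line. send_rows: Moves the arm, as the interface text tells. Its arguments: {"type":"object","properties":{"steps":{"type":"array","items":{"type":"array","items":{"type":"array","items":{"type":"number"}}}},"hand":{"type":"number"},"grip_force":{"type":"number"}},"required":["steps"]}

```bash
ls; mkdir -p pics
python3 - <<'E'
from station import env, eyes, workorder
import cv2
s=env.get_state()
print({k:s[k] for k in ('time_s','ee_pos','tcp_rot','contact_force','finger_gap')})
for n in ('scene','side','wrist'):
    m=eyes.camera_model(n); print(n,m)
    cv2.imwrite(f'pics/{n}0.png',eyes.get_image(n)[:,:,::-1])
E
```

```text
pics
{'time_s': 0.0, 'ee_pos': array([ 0.22859205, -0.49967446,  0.23047576]), 'tcp_rot': array([ 1.98520295,  0.43412965, -1.98520258]), 'contact_force': array([-0.72904273,  0.65410624,  0.03151394]), 'finger_gap': 0.08514265246117986}
scene {'fx': 440.4886975114876, 'fy': 440.4886975114876, 'cx': 321.4844296197615, 'cy': 199.35942059583834, 'view': array([[-0.70916678,  0.70478743, -0.01889826,  0.26079681],
       [-0.51828584, -0.50295971,  0.69167284,  0.28745717],
       [ 0.47797726,  0.5003061 ,  0.72196367, -1.53392446],
       [ 0.        ,  0.        ,  0.        ,  1.        ]])}
side {'fx': 389.18026208768924, 'fy': 389.18026208768924, 'cx': 314.48778203404135, 'cy': 196.99998648271196, 'view': array([[ 0.46080993, -0.88733318,  0.01714742, -0.09151272],
       [ 0.49121615,  0.27109492,  0.82777668, -0.32682811],
       [-0.7391623 , -0.37302463,  0.56079562, -0.94607118],
       [ 0.        ,  0.        ,  0.        ,  1.        ]])}
wrist {'fx': 337.7867176484972, 'fy': 337.7867176484972, 'cx': 325.7598556796277, 'cy': 197.79958326112353, 'view': array([[ 0.4155206 , -0.90958129, -0.00212232, -0.54830356],
       [ 0.87240157,  0.39919406, -0.28206313,  0.03702845],
       [ 0.25740657,  0.11535153,  0.9593935 , -0.37857669],
       [ 0.        ,  0.        ,  0.        ,  1.        ]])}
```

View pics/scene0.png

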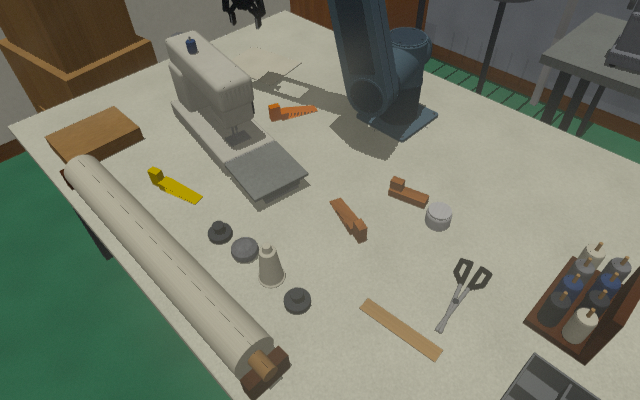

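View pics/side0.png

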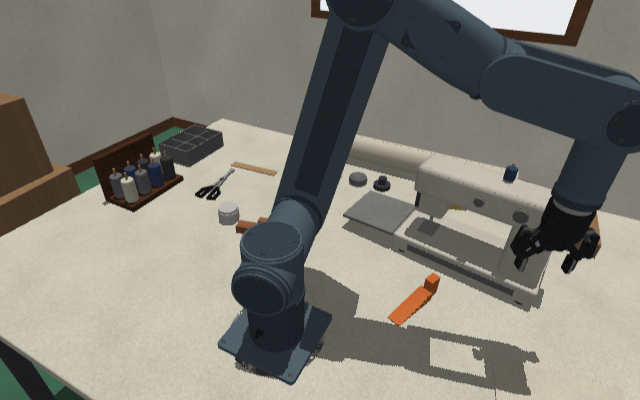

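View pics/wrist0.png

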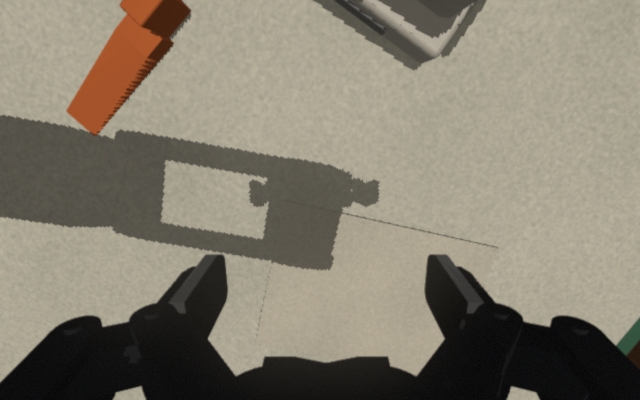

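The scene view shows the leaf near (265,172) and two brown objects near (350,218) and (408,192). The orange and yellow look-alikes are at (290,111) and (175,185). I'll zoom in to tell the wedge from the block.

```bash
cat > h.py <<'E'
import numpy as np, cv2
def ray(m,u,v):
    R=m['view'][:3,:3]; t=m['view'][:3,3]
    d=np.array([(u-m['cx'])/m['fx'],-(v-m['cy'])/m['fy'],-1.0])
    return -R.T@t, R.T@d
def onz(m,u,v,z):
    c,d=ray(m,u,v); return c+d*(z-c[2])/d[2]
def proj(m,p):
    q=m['view'][:3,:3]@np.array(p)+m['view'][:3,3]
    return m['cx']+m['fx']*q[0]/-q[2], m['cy']-m['fy']*q[1]/-q[2]
E
python3 - <<'E'
import cv2
a=cv2.imread('pics/scene0.png')
cv2.imwrite('pics/z1.png',cv2.resize(a[165:255,310:460],None,fx=5.3,fy=5.3,interpolation=cv2.INTER_CUBIC))
cv2.imwrite('pics/z2.png',cv2.resize(a[90:215,160:320],None,fx=4.8,fy=4.8,interpolation=cv2.INTER_CUBIC))
E
```

```text
(no output)
```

View pics/z1.png

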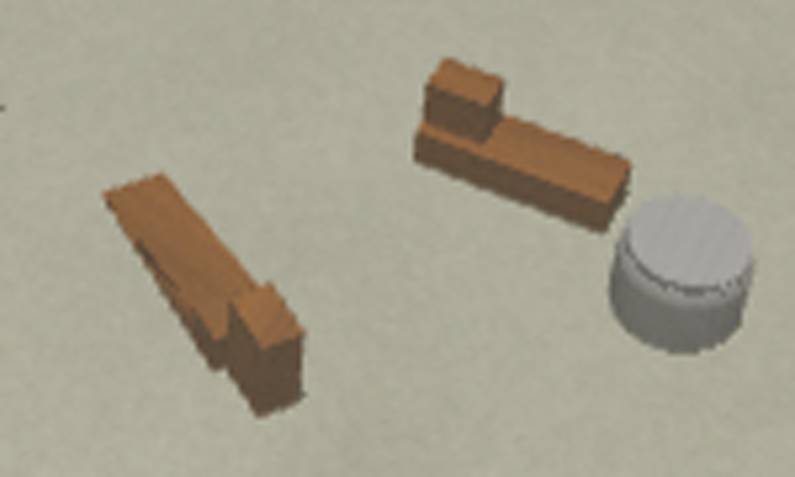

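View pics/z2.png

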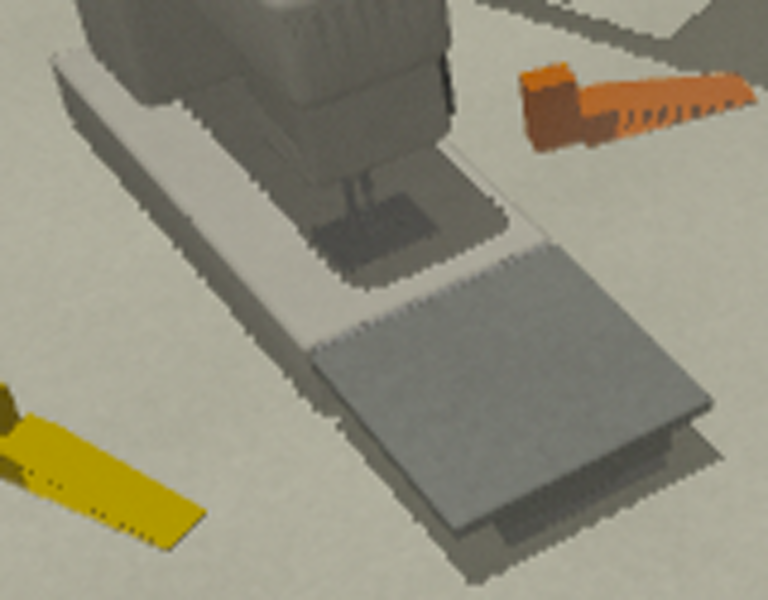

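Run:
```python
from station import env, eyes, workorder
from h import *
m=eyes.camera_model('scene')
f1=lambda p:(310-.4+p[0]/5.3,165-.4+p[1]/5.3)
f2=lambda p:(160-.4+p[0]/4.8,90-.4+p[1]/4.8)
def P(n,p,f,z):
    q=onz(m,*f(p),z); print(n,q.round(4)); return q
t1=P('tip L',(104,194),f1,.004);t2=P('tip R',(163,175),f1,.004)
g=[P('grip',p,f1,.056) for p in [(268,283),(303,331),(265,350),(231,299)]]
gc=np.mean(g,0);tc=(t1+t2)/2
print('tip w',np.linalg.norm(t1-t2),'sides',[np.linalg.norm(g[i]-g[(i+1)%4]) for i in range(4)],'gc',gc,'tc',tc,'dist (152)',np.linalg.norm((gc-tc)[:2]),'ang',np.degrees(np.arctan2(*(tc-gc)[1::-1])))
h1=P('hinge a',(313,352),f2,.062);h2=P('hinge b',(550,245),f2,.062)
o1=P('out a',(457,530),f2,.054);o2=P('out b',(713,402),f2,.054)
print(np.linalg.norm(h1-h2),np.linalg.norm(o1-o2),np.linalg.norm(h1-o1),np.linalg.norm(h2-o2))
hc=(h1+h2)/2;oc=(o1+o2)/2;d=oc-hc
print('hinge',hc,'out',oc,'y ang',np.degrees(np.arctan2(d[1],d[0])), 'edge normals',np.degrees(np.arctan2(*(h1-h2)[1::-1])),np.degrees(np.arctan2(*(o1-o2)[1::-1])), 'long',np.degrees(np.arctan2(*(o1-h1)[1::-1])),np.degrees(np.arctan2(*(o2-h2)[1::-1])))
```

```text
tip L [0.4547 0.1189 0.004 ]
tip R [0.4224 0.1319 0.004 ]
grip [0.4767 0.2531 0.056 ]
grip [0.4879 0.2854 0.056 ]
grip [0.5094 0.2803 0.056 ]
grip [0.497  0.2471 0.056 ]
tip w 0.03485132114511527 sides [np.float64(0.034222965679121864), np.float64(0.022086329454992264), np.float64(0.035424871003409866), np.float64(0.021070556899443014)] gc [0.49275749 0.26648443 0.056     ] tc [0.4385548  0.12537221 0.004     ] dist (152) 0.1511641229357209 ang -111.01230636233184
hinge a [ 0.5964 -0.1697  0.062 ]
hinge b [ 0.4283 -0.1441  0.062 ]
out a [0.6257 0.0046 0.054 ]
out b [0.4519 0.0318 0.054 ]
0.17001169246272546 0.1758746539315702 0.1769244754174691 0.1776883870420624
hinge [ 0.51234289 -0.15689103  0.062     ] out [0.53878139 0.01822604 0.054     ] y ang 81.41454398697667 edge normals -8.660748744461591 -8.907392496680513 long 80.46461473112625 82.36038065503575
```

```bash
cat >> h.py <<'E'
from scipy.spatial.transform import Rotation as Ro
def plan(s,goal,pos=None):
    R=Ro.from_rotvec(s['tcp_rot']).as_matrix(); p=np.array(s['ee_pos'] if pos is None else pos)
    return (R.T@(np.array(goal)-p)*1000).round(1)
def yaw(s):  # direction of tool y (jaw) in world, deg
    R=Ro.from_rotvec(s['tcp_rot']).as_matrix(); return np.degrees(np.arctan2(R[1,1],R[0,1]))
E
python3 - <<'E'
from station import env, eyes, workorder
from h import *
s=env.get_state()
print(Ro.from_rotvec(s['tcp_rot']).as_matrix().round(3),yaw(s))
p=s['ee_pos']
for g in [(.235,-.3,.28),(.285,-.1,.28),(.33,.1,.28),(.49,.265,.25)]:
    print(g,plan(s,g,p)); p=g
m=eyes.camera_model('scene')
for n,(u,v),z in [('weight',(220,240),0),('pinc',(245,258),0),('cone',(271,280),0),('w2',(297,308),0),('tin',(438,225),0),('block',(405,200),0),('ruler',(400,328),0)]: print(n,onz(m,u,v,z).round(3))
E
```

```text
[[-0.     0.416 -0.909]
 [ 0.001 -0.909 -0.416]
 [-1.    -0.001 -0.   ]] -65.43424052555326
(0.235, -0.3, 0.28) [ -49.1 -179.1  -88.9]
(0.285, -0.1, 0.28) [   0.3 -161.1 -128.6]
(0.33, 0.1, 0.28) [   0.3 -163.2 -124.1]
(0.49, 0.265, 0.25) [  30.2  -83.5 -214.1]
weight [0.755 0.008 0.   ]
pinc [0.745 0.102 0.   ]
cone [0.741 0.2   0.   ]
w2 [0.749 0.303 0.   ]
tin [0.311 0.389 0.   ]
block [0.298 0.268 0.   ]
ruler [0.621 0.504 0.   ]
```

Call:
{"method": "send_rows", "body": {
  "steps": [
    [[-10, -36, -18, 0], [-10, -36, -18, 0], [-10, -36, -18, 0], [-10, -36, -18, 0], [-9, -35, -17, 0], [0, -32, -26, 0], [0, -32, -26, 0], [0, -32, -26, 0], [0, -32, -26, 0], [0, -33, -25, 0]]
  ],
  "hand": 1
}}

```text
time_s: 0.98
ee_pos: [0.2854, -0.0985, 0.2804]
tcp_rot: [1.986, 0.43, -1.984]
contact_force: [0.8, -0.8, -0.1]
finger_gap: 0.0855
```

Call:
{"method": "send_rows", "body": {
  "steps": [
    [[0, -33, -25, 0], [0, -33, -25, 0], [0, -33, -25, 0], [0, -32, -25, 0], [0, -32, -24, 0], [5, -14, -36, 0], [5, -14, -36, 0], [5, -14, -36, 0], [5, -14, -36, 0], [5, -14, -35, 0], [5, -14, -35, 0]]
  ]
}}

```text
time_s: 1.9
ee_pos: [0.491, 0.2666, 0.2495]
tcp_rot: [1.983, 0.433, -1.985]
contact_force: [0.8, -0.5, -0.0]
finger_gap: 0.0854
```

Call:
{"method": "send_rows", "body": {
  "steps": [
    [[0, 0, 0, -6.4], [0, 0, 0, -6.4], [0, 0, 0, -6.4], [0, 0, 0, -6.4], [0, 0, 0, -6.4], [0, 0, 0, -6.4], [0, 0, 0, -6], [0, 0, 0, 0]]
  ]
}}

```text
time_s: 2.57
ee_pos: [0.4901, 0.2648, 0.2499]
tcp_rot: [1.471, 1.015, -1.472]
contact_force: [-0.5, -0.2, 0.2]
finger_gap: 0.0855
```

Run:
```python
from station import env, eyes, workorder
from h import *
s=env.get_state();m=eyes.camera_model('wrist')
a=eyes.get_image('wrist')[:,:,::-1]; cv2.imwrite('pics/w1.png',a)
print(s['time_s'],s['ee_pos'],yaw(s),s['q'],s['contact_force'])
for n,p in [('grip',(.4928,.2665,.056)),('tip',(.4386,.1254,.004))]: print(n,proj(m,p))
np.save('w1view.npy',m['view'])
```

```text
2.5667 [0.49008622 0.26479329 0.24993094] -20.822730648768776 [2.95106202e-01 2.60172859e-01 1.48697133e+00 2.64275389e-05
 1.39527664e+00 6.58526622e-01] [-0.46240125 -0.15812631  0.15795877]
grip (np.float64(328.8538645510467), np.float64(169.60922943952764))
tip (np.float64(327.8430767982447), np.float64(276.942377809317))
```

View pics/w1.png

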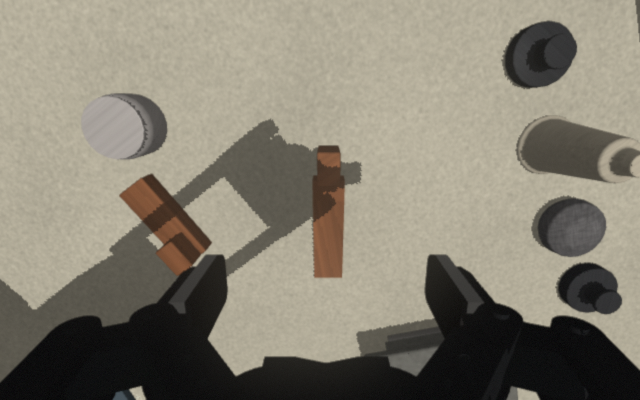

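The wrist view shows the wedge upright in the picture: grip top near (329,169), tip at (328,277). My scene-camera measurements project to within a pixel of these, so I'm descending to grasp.

Run:
```python
from station import env
from h import *
s=env.get_state();print(plan(s,(.4928,.2665,.022)))
```

```text
[228.    2.   -2.6]
```

Call:
{"method": "send_rows", "body": {
  "steps": [
    [[30, 2, -2.6, 0], [36, 0, 0, 0], [36, 0, 0, 0], [36, 0, 0, 0], [36, 0, 0, 0], [24, 0, 0, 0], [15, 0, 0, 0], [10, 0, 0, 0], [5, 0, 0, 0], [0, 0, 0, 0], [0, 0, 0, 0]]
  ]
}}

```text
time_s: 3.53
ee_pos: [0.4938, 0.2668, 0.0231]
tcp_rot: [1.476, 1.012, -1.474]
contact_force: [0.8, 0.1, 0.3]
finger_gap: 0.0852
```

Call:
{"method": "send_rows", "body": {
  "steps": [
    [[0, 0, 0, 0], [0, 0, 0, 0], [0, 0, 0, 0], [0, 0, 0, 0], [0, 0, 0, 0], [0, 0, 0, 0], [0, 0, 0, 0], [0, 0, 0, 0], [0, 0, 0, 0], [0, 0, 0, 0], [0, 0, 0, 0], [0, 0, 0, 0]]
  ],
  "hand": -1,
  "grip_force": 40
}}

```text
time_s: 4.53
ee_pos: [0.4934, 0.2666, 0.0228]
tcp_rot: [1.475, 1.012, -1.473]
contact_force: [-0.6, -0.1, 5.6]
finger_gap: 0.0232
```

Run:
```python
from station import env, eyes, workorder
from h import *
s=env.get_state();m=eyes.camera_model('wrist')
a=eyes.get_image('wrist')[:,:,::-1]; cv2.imwrite('pics/w2.png',a)
cv2.imwrite('pics/s2.png',cv2.resize(eyes.get_image('scene')[140:280,200:440,::-1],None,fx=3.3,fy=3.3,interpolation=cv2.INTER_CUBIC))
print(s['time_s'],s['ee_pos'],yaw(s),s['contact_force'],s['finger_gap'])
print(proj(m,(.4386,.1254,.004)))
```

```text
4.5333 [0.49344376 0.26664663 0.02281114] -21.031188411586882 [-0.56890998 -0.06240108  5.63524696] 0.023212390213278013
(np.float64(326.8215644488758), np.float64(460.4740785841364))
```

View pics/w2.png

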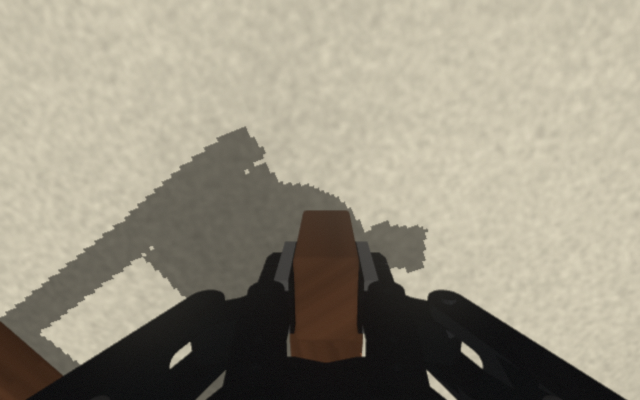

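View pics/s2.png

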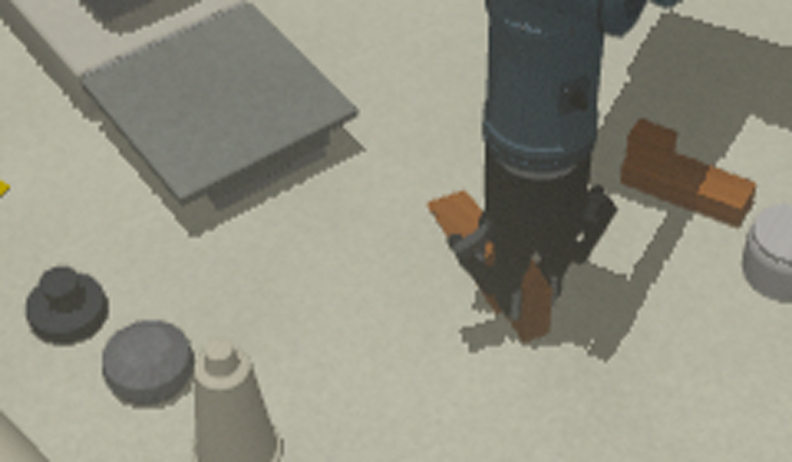

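Grasp is good: the wedge sits between the pads and the gap is 23 mm. Closing pressed the wedge down with about 5.6 N, so I'll relieve that, square it up and slide to the start position in front of the foot.

Call:
{"method": "send_rows", "body": {
  "steps": [
    [[-0.5, 0, 0, 0], [-0.3, 0, 0, 0], [0, 0, 0, -3], [0, 0, 0, -3], [0, 0, 0, -3], [0, 0, 0, -3.3], [0, 0, 0, 0], [0, 0, 0, 0]]
  ]
}}

```text
time_s: 5.3
ee_pos: [0.4929, 0.2665, 0.0228]
tcp_rot: [1.321, 1.133, -1.322]
contact_force: [-0.2, 0.3, 0.6]
finger_gap: 0.0236
```

Run:
```python
from station import env
from h import *
s=env.get_state();print(s['ee_pos'],yaw(s),s['contact_force'],plan(s,(.5648,.1882,s['ee_pos'][2])))
```

```text
[0.49285113 0.26648778 0.02284464] -8.825480978701872 [-0.20363277  0.32701099  0.63674019] [-0.  83.1 66.3]
```

Call:
{"method": "send_rows", "body": {
  "steps": [
    [[0, 4, 3, 0], [0, 10, 8, 0], [0, 13, 10, 0], [0, 13, 10, 0], [0, 13, 10, 0], [0, 13, 10, 0], [0, 10, 8, 0], [0, 5, 5, 0], [0, 2, 2, 0], [0, 0, 0, 0], [0, 0, 0, 0]]
  ]
}}

```text
time_s: 6.22
ee_pos: [0.5646, 0.1888, 0.023]
tcp_rot: [1.32, 1.134, -1.321]
contact_force: [0.4, -0.4, 0.0]
finger_gap: 0.0236
```

Run:
```python
from station import env, eyes, workorder
from h import *
s=env.get_state()
m=eyes.camera_model('scene');a=eyes.get_image('scene')[:,:,::-1]
b=eyes.get_image('side')[:,:,::-1]
cv2.imwrite('pics/s3.png',cv2.resize(a[130:260,220:380],None,fx=4.6,fy=4.6,interpolation=cv2.INTER_CUBIC))
cv2.imwrite('pics/d3.png',cv2.resize(b[160:280,230:430],None,fx=4,fy=4,interpolation=cv2.INTER_CUBIC))
p=s['ee_pos'];print(s['time_s'],p,yaw(s),s['contact_force'],s['finger_gap'])
an=np.radians(yaw(s)-90);t=p[:2]+.152*np.array([np.cos(an),np.sin(an)]);print('tip exp',t,[ (4.6*(x+.4-o)) for x,o in zip(proj(m,(*t,.004)),(220,130))])
```

```text
6.2167 [0.56458981 0.18884113 0.02296093] -8.742778596425964 [ 0.35436099 -0.3519468   0.03751445] 0.023614656921649303
tip exp [0.54148599 0.03860727] [np.float64(313.2954767439397), np.float64(336.80466447219095)]
```

View pics/s3.png

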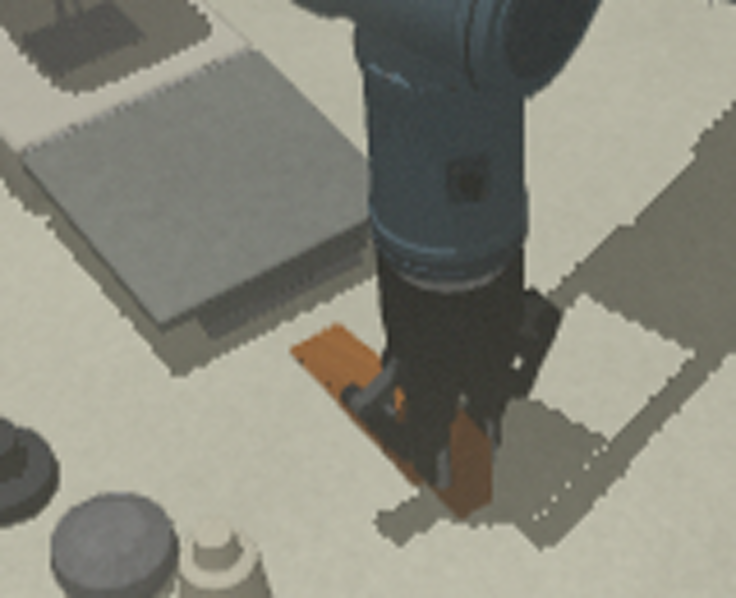

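View pics/d3.png

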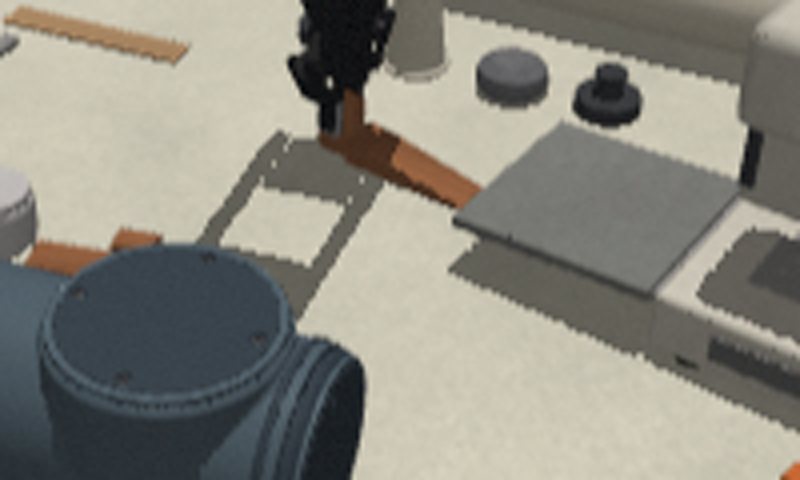

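Tip edge centre is at crop (315,337) against an expected (313,337), so it's aligned and about 20 mm short of the foot. Pushing in now.

Call:
{"method": "send_rows", "body": {
  "steps": [
    [[0, 0, 3, 0], [0, 0, 6, 0], [0, 0, 7, 0], [0, 0, 7, 0], [0, 0, 6, 0], [0, 0, 3, 0], [0, 0, 1, 0], [0, 0, 0, 0], [0, 0, 0, 0]]
  ]
}}

```text
time_s: 7.07
ee_pos: [0.5602, 0.156, 0.0232]
tcp_rot: [1.321, 1.133, -1.321]
contact_force: [0.5, -0.4, -0.6]
finger_gap: 0.0239
```

Call:
{"method": "send_rows", "body": {
  "steps": [
    [[0, 0, 1, 0], [0, 0, 1.5, 0], [0, 0, 1.5, 0], [0, 0, 1.5, 0], [0, 0, 1.5, 0], [0, 0, 1.5, 0], [0, 0, 1.5, 0], [0, 0, 1, 0], [0, 0, 0, 0]]
  ]
}}

```text
time_s: 7.82
ee_pos: [0.5584, 0.145, 0.0231]
tcp_rot: [1.321, 1.133, -1.321]
contact_force: [0.1, 0.2, -0.4]
finger_gap: 0.0238
```

Call:
{"method": "send_rows", "body": {
  "steps": [
    [[0, 0, 1, 0], [0, 0, 1.5, 0], [0, 0, 1.5, 0], [0, 0, 1.5, 0], [0, 0, 1.5, 0], [0, 0, 1.5, 0], [0, 0, 1.5, 0], [0, 0, 1, 0], [0, 0, 0, 0]]
  ]
}}

```text
time_s: 8.57
ee_pos: [0.5567, 0.1341, 0.0231]
tcp_rot: [1.321, 1.133, -1.321]
contact_force: [0.2, 0.3, -0.5]
finger_gap: 0.0228
```

Call:
{"method": "send_rows", "body": {
  "steps": [
    [[0, 0, 1, 0], [0, 0, 1.5, 0], [0, 0, 1.5, 0], [0, 0, 1.5, 0], [0, 0, 1.5, 0], [0, 0, 1.5, 0], [0, 0, 1.5, 0], [0, 0, 0, 0]]
  ]
}}

```text
time_s: 9.23
ee_pos: [0.5553, 0.1246, 0.0231]
tcp_rot: [1.321, 1.133, -1.32]
contact_force: [0.6, 3.1, -2.1]
finger_gap: 0.0233
```

```bash
cat > st.py <<'E'
from station import env, eyes, workorder
from h import *
import sys
s=env.get_state();p=s['ee_pos']
O=np.array([.5388,.0182]);d=np.array([.1513,.9885])
y=(p[:2]-O)@d+.18-.152; x=(p[:2]-O)@np.array([d[1],-d[0]])
f=s['contact_force']
print('t',s['time_s'],'tip y',y.round(4),'x',x.round(4),'z',p[2].round(4),'yaw',yaw(s).round(2),'push',(f[:2]@d).round(2),'lat',(f[:2]@np.array([d[1],-d[0]])).round(2),'fz',f[2].round(2),'tq',s['torque'].round(2))
if len(sys.argv)>1:
    a=eyes.get_image('scene')[:,:,::-1];b=eyes.get_image('side')[:,:,::-1]
    A=cv2.resize(a[130:230,200:360],None,fx=5,fy=5,interpolation=cv2.INTER_CUBIC)
    cv2.imwrite(f'pics/s{sys.argv[1]}.png',A)
    cv2.imwrite(f'pics/d{sys.argv[1]}.png',cv2.resize(b[180:280,300:460],None,fx=5,fy=5,interpolation=cv2.INTER_CUBIC))
E
python3 st.py 4
```

```text
t 9.2333 tip y 0.1356 x 0.0002 z 0.0231 yaw -8.74 push 3.13 lat 0.16 fz -2.12 tq [ 0.54 -0.05  0.04]
```

View pics/s4.png

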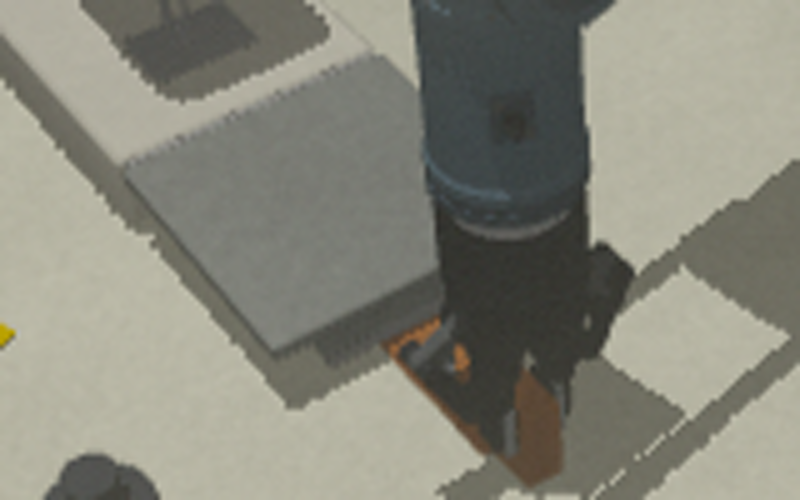

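Call:
{"method": "send_rows", "body": {
  "steps": [
    [[0.4, 0, 0, 0], [0, 0, 0.5, 0], [0, 0, 1, 0], [0, 0, 1.5, 0], [0, 0, 1.5, 0], [0, 0, 1.5, 0], [0, 0, 1, 0], [0, 0, 0, 0]]
  ]
}}

```text
time_s: 10.0
ee_pos: [0.5543, 0.1172, 0.0228]
tcp_rot: [1.321, 1.133, -1.321]
contact_force: [0.7, 3.5, 1.4]
finger_gap: 0.0232
```

```bash
python3 st.py
```

```text
t 10.0 tip y 0.1282 x 0.0004 z 0.0228 yaw -8.74 push 3.57 lat 0.21 fz 1.36 tq [ 0.6  -0.09 -0.04]
```

Call:
{"method": "send_rows", "body": {
  "steps": [
    [[0, 0, 1, 0], [0, 0, 1.2, 0], [0, 0, 1.2, 0], [0, 0, 1.2, 0], [0, 0, 1.2, 0], [0, 0, 1.2, 0], [0, 0, 1, 0], [0, 0, 0, 0]]
  ]
}}

```text
time_s: 10.67
ee_pos: [0.553, 0.1095, 0.0228]
tcp_rot: [1.321, 1.133, -1.32]
contact_force: [0.2, 4.3, 2.3]
finger_gap: 0.0238
```

Call:
{"method": "send_rows", "body": {
  "steps": [
    [[0, 0, 1, 0], [0, 0, 1.2, 0], [0, 0, 1.2, 0], [0, 0, 1.2, 0], [0, 0, 1.2, 0], [0, 0, 1.2, 0], [0, 0, 1, 0], [0, 0, 0, 0]]
  ]
}}

```text
time_s: 11.33
ee_pos: [0.5518, 0.1016, 0.0228]
tcp_rot: [1.321, 1.133, -1.321]
contact_force: [1.7, 4.3, 1.0]
finger_gap: 0.0237
```

```bash
python3 st.py 5
```

```text
t 11.3333 tip y 0.1124 x 0.0002 z 0.0228 yaw -8.73 push 4.51 lat 1.06 fz 1.04 tq [ 0.72 -0.01 -0.05]
```

View pics/d5.png

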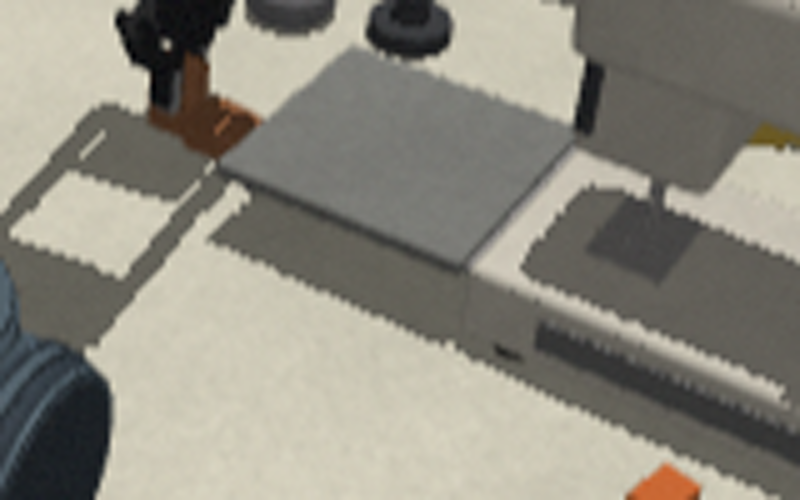

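The leaf is rising with a push of about 4.5 N, as expected. Continuing in smaller steps.

Call:
{"method": "send_rows", "body": {
  "steps": [
    [[0, 0, 0.8, 0], [0, 0, 0.8, 0], [0, 0, 0.8, 0], [0, 0, 0.8, 0], [0, 0, 0.8, 0], [0, 0, 0, 0]]
  ]
}}

```text
time_s: 11.93
ee_pos: [0.5512, 0.0979, 0.0228]
tcp_rot: [1.321, 1.133, -1.32]
contact_force: [0.7, 4.1, 2.8]
finger_gap: 0.0236
```

Call:
{"method": "send_rows", "body": {
  "steps": [
    [[0, 0, 0.5, 0], [0, 0, 0.5, 0], [0, 0, 0.5, 0], [0, 0, 0.5, 0], [0, 0, 0, 0]]
  ]
}}

```text
time_s: 12.35
ee_pos: [0.5509, 0.0959, 0.0228]
tcp_rot: [1.321, 1.133, -1.32]
contact_force: [0.6, 5.9, 2.5]
finger_gap: 0.0233
```

Call:
{"method": "send_rows", "body": {
  "steps": [
    [[0, 0, 0.5, 0], [0, 0, 0.5, 0], [0, 0, 0.5, 0], [0, 0, 0.5, 0], [0, 0, 0, 0]]
  ]
}}

```text
time_s: 12.77
ee_pos: [0.5507, 0.094, 0.0228]
tcp_rot: [1.321, 1.133, -1.32]
contact_force: [0.9, 5.5, 2.5]
finger_gap: 0.0237
```

Call:
{"method": "send_rows", "body": {
  "steps": [
    [[0, 0, 0.4, 0], [0, 0, 0.4, 0], [0, 0, 0.2, 0], [0, 0, 0, 0]]
  ]
}}

```text
time_s: 13.1
ee_pos: [0.5505, 0.093, 0.0228]
tcp_rot: [1.321, 1.133, -1.32]
contact_force: [1.2, 5.3, 1.7]
finger_gap: 0.0233
```

```bash
python3 st.py
```

```text
t 13.1 tip y 0.1037 x 0.0002 z 0.0228 yaw -8.73 push 5.42 lat 0.4 fz 1.65 tq [ 0.86 -0.06  0.04]
```

Call:
{"method": "send_rows", "body": {
  "steps": [
    [[0, 0, 0.4, 0], [0, 0, 0.4, 0], [0, 0, 0.2, 0], [0, 0, 0, 0]]
  ]
}}

```text
time_s: 13.43
ee_pos: [0.5503, 0.092, 0.0228]
tcp_rot: [1.321, 1.133, -1.32]
contact_force: [1.4, 5.2, 3.6]
finger_gap: 0.0232
```

Call:
{"method": "send_rows", "body": {
  "steps": [
    [[0, 0, 0.4, 0], [0, 0, 0.4, 0], [0, 0, 0.2, 0], [0, 0, 0, 0]]
  ]
}}

```text
time_s: 13.77
ee_pos: [0.5502, 0.091, 0.0228]
tcp_rot: [1.321, 1.133, -1.32]
contact_force: [-0.6, 5.0, 2.5]
finger_gap: 0.0237
```

```bash
python3 st.py
```

```text
t 13.7667 tip y 0.1017 x 0.0002 z 0.0228 yaw -8.73 push 4.8 lat -1.36 fz 2.49 tq [ 0.86 -0.04 -0.04]
```

Call:
{"method": "send_rows", "body": {
  "steps": [
    [[0, 0, 0.4, 0], [0, 0, 0.4, 0], [0, 0, 0.2, 0], [0, 0, 0, 0]]
  ]
}}

```text
time_s: 14.1
ee_pos: [0.5501, 0.0904, 0.0228]
tcp_rot: [1.321, 1.133, -1.32]
contact_force: [1.1, 6.8, 1.9]
finger_gap: 0.0237
```

Call:
{"method": "send_rows", "body": {
  "steps": [
    [[0, 0, 0.4, 0], [0, 0, 0.4, 0], [0, 0, 0.2, 0], [0, 0, 0, 0]]
  ]
}}

```text
time_s: 14.43
ee_pos: [0.55, 0.0902, 0.0228]
tcp_rot: [1.322, 1.134, -1.319]
contact_force: [1.3, 10.0, 1.3]
finger_gap: 0.0238
```

The stop has engaged: push is up to 10 N with little travel. Going up in half-millimetre steps.

Call:
{"method": "send_rows", "body": {
  "steps": [
    [[0, 0, 0.4, 0], [0, 0, 0.4, 0], [0, 0, 0, 0], [0, 0, 0, 0]]
  ]
}}

```text
time_s: 14.77
ee_pos: [0.55, 0.0899, 0.0228]
tcp_rot: [1.323, 1.134, -1.319]
contact_force: [2.7, 12.9, 1.5]
finger_gap: 0.0235
```

Call:
{"method": "send_rows", "body": {
  "steps": [
    [[0, 0, 0.3, 0], [0, 0, 0.2, 0], [0, 0, 0, 0], [0, 0, 0, 0]]
  ]
}}

```text
time_s: 15.1
ee_pos: [0.55, 0.0899, 0.0229]
tcp_rot: [1.324, 1.135, -1.319]
contact_force: [2.3, 15.5, 1.3]
finger_gap: 0.0232
```

```bash
python3 st.py
```

```text
t 15.1 tip y 0.1005 x 0.0002 z 0.0229 yaw -8.75 push 15.66 lat -0.1 fz 1.25 tq [ 2.09 -0.21 -0.08]
```

Push is 15.7 N, in the snug band, with the wedge square and on the centre line. Letting go.

Call:
{"method": "send_rows", "body": {
  "steps": [
    [[0, 0, 0, 0], [0, 0, 0, 0], [0, 0, 0, 0], [0, 0, 0, 0], [0, 0, 0, 0], [0, 0, 0, 0], [0, 0, 0, 0], [0, 0, 0, 0], [0, 0, 0, 0]]
  ],
  "hand": 1
}}

```text
time_s: 15.85
ee_pos: [0.5496, 0.0875, 0.0227]
tcp_rot: [1.321, 1.133, -1.321]
contact_force: [0.6, -0.2, -0.3]
finger_gap: 0.0854
```

```bash
python3 st.py 6
python3 - <<'E'
from station import env,eyes
import cv2
cv2.imwrite('pics/w6.png',eyes.get_image('wrist')[:,:,::-1])
print(env.get_state()['finger_gap'])
E
```

```text
t 15.85 tip y 0.0982 x 0.0002 z 0.0227 yaw -8.73 push -0.09 lat 0.61 fz -0.29 tq [ 0.02 -0.03 -0.04]
0.08546093549585436
```

View pics/w6.png

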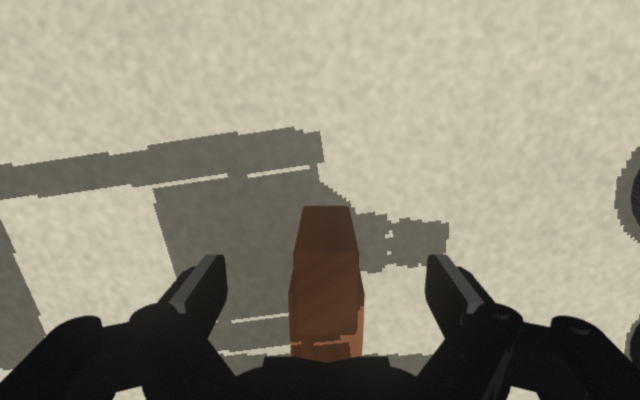

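Fingers are clear on both sides of the grip (column 327). Withdrawing straight up, then a final look.

Call:
{"method": "send_rows", "body": {
  "steps": [
    [[-5, 0, -1, 0], [-12, 0, -1, 0], [-25, 0, 0, 0], [-35, 0, 0, 0], [-35, 0, 0, 0], [-35, 0, 0, 0], [-30, 0, -20, 0], [-20, 0, -30, 0], [-10, 0, -20, 0], [0, 0, 0, 0], [0, 0, 0, 0]]
  ]
}}

```text
time_s: 16.92
ee_pos: [0.5606, 0.1596, 0.2306]
tcp_rot: [1.32, 1.133, -1.318]
contact_force: [-0.2, -0.5, 0.3]
finger_gap: 0.0854
```

```bash
python3 st.py 7
python3 - <<'E'
from station import env,eyes
import cv2
from h import *
m=eyes.camera_model('wrist')
cv2.imwrite('pics/w7.png',eyes.get_image('wrist')[:,:,::-1])
cv2.imwrite('pics/scene7.png',eyes.get_image('scene')[:,:,::-1])
d=np.array([.1513,.9885]);O=np.array([.5388,.0182])
for y in (.2525+.018,.2525-.018): print(proj(m,(*(O+(y-.18)*d),.056)))
ms=eyes.camera_model('scene')
n=np.array([d[1],-d[0]])
H=O-.18*d
for nm,z in (('level',.062),('sag',.0539)):
  for x in (.09,-.09): print(nm,[ (5*(q+.4-o)) for q,o in zip(proj(ms,(*(H+.18*d+x*n),z)),(200,130))])
E
```

```text
t 16.9167 tip y 0.1711 x 0.0002 z 0.2306 yaw -8.6 push -0.53 lat -0.07 fz 0.32 tq [0.   0.05 0.  ]
(np.float64(327.6077920689223), np.float64(226.8985642659453))
(np.float64(327.57388184562507), np.float64(259.6578343226792))
level [np.float64(271.0516007264671), np.float64(343.83457833997807)]
level [np.float64(544.728719763136), np.float64(206.67115554121565)]
sag [np.float64(272.9933942975947), np.float64(354.20494099763755)]
sag [np.float64(545.2947134647773), np.float64(217.0901348935638)]
```

View pics/s7.png

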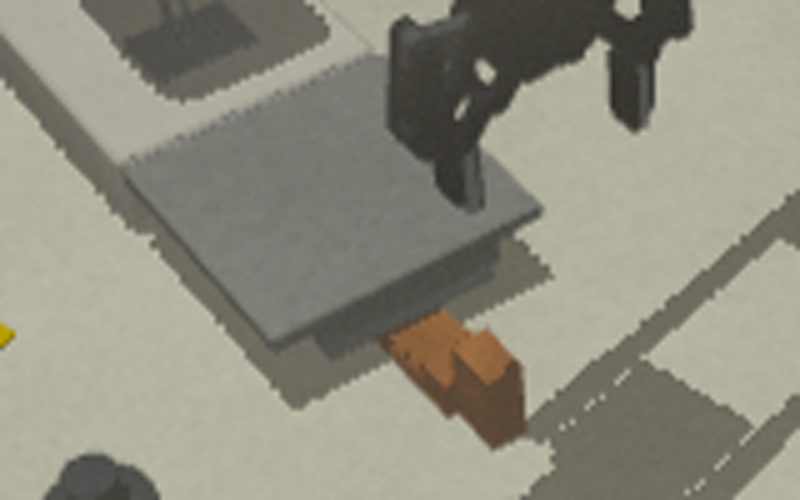

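View pics/w7.png

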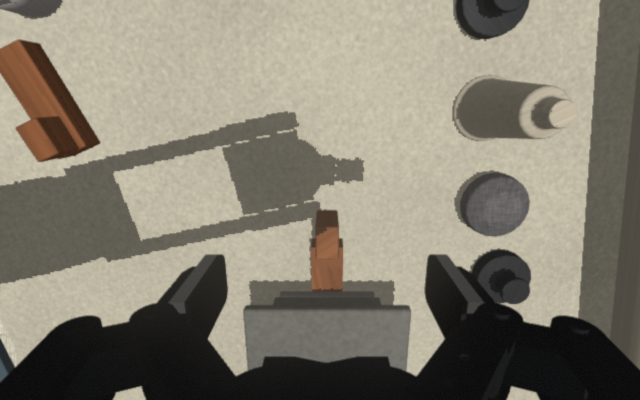

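View pics/scene7.png

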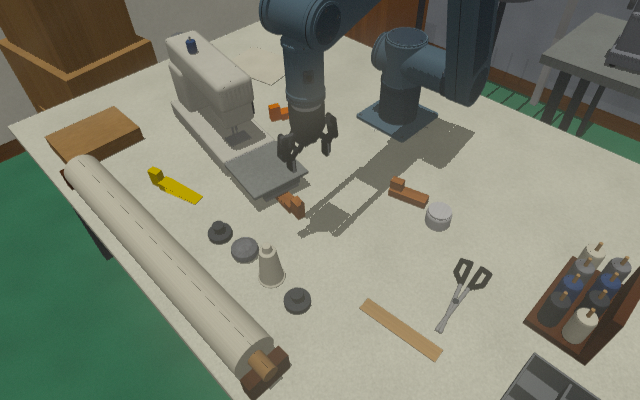

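The leaf's near outer corner is at crop (272,340). I predicted row 344 for level and 354 for sagging, so the leaf is level. In the wrist view the wedge (column 327) is centred on the leaf (columns 245–410) and square. The bystanders are at their old pixel positions, and the hand is clear and at rest.

Run:
```python
from station import workorder
print(workorder.close_job())
```

```text
the job is handed in; nothing more can be done
None
```

I pushed the brown wedge under the middle of the foot bar, released it and handed the job in at about 17 s of the 54 s allowed. The push was about 4–5 N while the leaf lifted. At the stop it rose to 15.7 N, in the 15–20 N snug band, and I let go there.

**Last checks:**
- **Leaf:** its outer corner sits within about 4 pixels of the level prediction and 14 from the sagging one, so it looks level.
- **Wedge:** it is centred under the leaf, square to within about a degree, and stayed in place when released.
- **Bystanders:** all are where they were in the pictures.
- **Hand:** clear of everything, with no outside force beyond sensor noise.

**Not confirmed:** I could not measure the load left on the wedge after letting go. That it is above 3.5 N rests on the push reached at the stop. During first contact the gripper briefly carried about 2 N of the leaf's weight, meaning the wedge may have been hovering slightly. I lowered it 0.4 mm and it then sat on the table. No check failed.

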